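# Bolt in and cap the lens polish canister

## Task

First slide the steel bolt fully home into the keeper at the foot of the polish canister, so that the canister is held. Then screw the blue cap down clockwise until it is snug on its orange seal, without overtightening it and crushing the seal, and let go. Leave the cup, the prism pen and the dividers where they are.

Things in the scene. Friction and masses are not known exactly. Their poses are not given: they have to be found in the camera images.
- cradle: Fixed wooden base board, 130 (x) x 270 (y) x 20 mm; origin on the table, 20 mm to +y of the board's centre. Its y axis runs along the bolt's way, from the bolt towards the canister. Bolt guides and the brass keeper reach 48 mm above the table.
- bolt (a joint): Travel of the bolt along the cradle's +y axis, m: 0 fully drawn back, 0.040 fully home against its stop. It starts drawn back 28 to 40 mm from home, rubs with about 3 N and stays where it is left.
- bolt_knob (a point): Middle of the bolt's upright black knob, 18 mm diameter, from 36 to 70 mm above the table; this point is 56 mm above the table and moves with the bolt. The bolt bar's top is 36 mm above the table; staples 48 mm high cross it at both ends of the knob's way, their near faces 28 mm or more from the knob's axis.
- cap: Round ribbed blue cap, 54 mm diameter, 32 mm tall, white pointer line on top (its +y axis), already started on the canister's upright thread; it cannot come off. Origin on its axis at its underside, 104 mm above the table at the start. Tightened clockwise seen from above, it sinks 1 mm per radian, against a steady thread drag of about 0.1 N m.
- cap_grip (a point): Point on the cap's axis 19 mm above its underside, a good height to grip it across its diameter, from any side (37 mm above the canister's shoulder at the start).
- seal: Orange rubber seal, 48 mm wide, on the neck under the cap; origin at the centre of its top. The cap starts to bind on it after 1.0 to 2.6 rad, differently each time; poses do not tell when. From there the turning torque climbs from 0.1 by 2.5 N m per rad (standing still it may read up to 0.2 less). Snug is 0.35 to 0.6 N m; 0.9 crushes it. Let go, the cap eases back about 0.1 rad and stays snug.
- cup: Cream porcelain cup, 76 mm diameter, 80 mm tall, loose; origin under its centre. To be left alone.
- pen: Felt-edged wooden tray (holding pen) with three glass prisms, 130 x 150 x 38 mm, loose; origin under its centre. To be left alone.
- dividers: Steel dividers lying flat, 180 mm long, 12 mm thick, loose; origin on the table mid-way along. To be left alone.
- canister_axis (a point): Centre of the shoulder top of the amber canister, 86 mm above the table; the canister is 76 mm in diameter, upright, fixed in the board 55 mm to +y of the cradle's origin, and does not move.

How it is judged:
On the way, in this order (a step that is already met when the one before it is completed fails the run):
1. the bolt is fully home, before the cap bears on its seal (value of joint bolt above 0.036 m and contact force between cap and seal below 1 N), for 0.1 s.
2. the cap has been tightened to snug on the seal (contact force between cap and seal above 9 N), for 0.1 s.
At the end, for the whole second after the job is handed in: The bolt is within 4 mm of its home stop, and the cap, let go and at rest, still bears on its seal with 2.5 to 20 N (it eases back to about 5 N by itself after being snugged) (value of joint bolt above 0.036 m and contact force between cap and seal between 2.5 and 20 N and angular speed of cap below 0.1 rad/s); the robot touches nothing.
It fails at once if the seal is crushed: the cap bears on it with more than 40 N (about 0.9 N m of tightening torque) (contact force between cap and seal above 40 N).
It fails at once if the cup is moved more than 15 mm (distance of cup from where it was at the start of the episode above 0.015 m).
It fails at once if the prism pen is moved more than 15 mm (distance of pen from where it was at the start of the episode above 0.015 m).
It fails at once if the dividers are moved more than 15 mm (distance of dividers from where it was at the start of the episode above 0.015 m).
It also fails if it takes over 61 s, if anything falls off the work surface, if the arm or the gripper's body presses on something with over 40 N, if the wrist force passes 120 N, or if a joint passes its speed limit or range.

## Robot

A 6-joint arm with a two-finger parallel gripper is mounted at the origin on the work surface. World frame = base frame: x ahead of the robot, y to its left, z up, the work surface at z = 0. Lengths are in m, angles in rad, forces in N, time in s.
With the tool pointing down it reaches from about 0.3 to 0.875 m from the base axis. Payload 6.4 kg.
Tool frame: the origin (TCP) lies on the mounting face of the last link; the fingertips stand 173 mm ahead of it and the grasp point (between the pads) lies 155 mm ahead of it (ctrl.grip_point_offset is the distance from the TCP to the grasp point, in m); z points along the fingers, y is the line along which they close (so a half turn about z gives the same grasp; the last joint's range is limited). The gripper opens to 85 mm and grips with 20 to 120 N. Pads are 22 mm wide; open, the fingers measure 114 mm over their backs; the gripper's body (76 mm by 85 mm) begins 54 mm behind the grasp point. The pads swing forward as they close: fully open they stand 13 mm farther back than shut.
Start: joints at [1.14, 0.181, 1.607, -0, 1.354, -0.206], TCP at [0.128, 0.561, 0.405] pointing down, gripper open.
Joint ranges: [-2.99, 2.99], [-0.89, 2.07], [0.3, 2.58], [-1.14, 4.28], [0, 2.63], [-3.12, 3.12]. Speed limits (rad/s): [2.57, 2.57, 3.01, 3.14, 3.14, 3.14].

## Interface

Orientations are given as a unit quaternion [w, x, y, z].
In Python, from bench import status, imaging, ctrl, models gives the robot as it stands.
- The arm moves only by the tool send_rows, never from a script. Its argument "commands" is a list that holds one entry, the list of rows, each a list of 6 numbers: the shift along the tool's x, y, z normalised to -1 to 1, where 1 is 3 cm, then the turn, a rotation vector about the tool's x, y, z normalised to -1 to 1, where 1 is 0.1 rad. A call has 1 to 8 rows; each row shifts and turns the commanded pose from where the row before left it, along the tool's axes as they then stand; what a row does not reach is not made up. A row lasts 1/12 s, in which the tool goes at most 41.7 mm and 7.16 degrees, less where a joint would pass 70% of its speed; a pose out of reach is approached as far as the arm can. A call with a number of a shift or a turn outside -1 to 1 is refused whole. A call with a gripper value outside its range is refused whole. "jaw" is the opening, from 0 (shut) to 1 (fully open), set as the call begins (left out, the last holds). The fingers move at their own pace and stop on an object; the grip force is fixed at half the most. Time passes only in rows, so rows that do not move let the fingers close. It gives the time, the measured TCP pose, the force, the opening and the grip force at its end, in the units of the state.
- status.get_obs(): the state, without advancing time (a new reading comes with each control period).
- imaging.camera(name): name is "side" or "top"; returns a dict with "image" (400x640x3 uint8, blue, green, red), "depth" (400x640 float32, m along the optical axis (not along the pixel's ray), 0 where there is no reading), "mtx" (3x3 intrinsics, pixels), "pose" (4x4, takes a point from camera to world coordinates). Camera axes: x right, y down, z forward; pixel columns grow to the right and rows downward; lengths in m; the calibration is good to about 2 mm. A picture is of the moment at which its call begins.
- ctrl.hand_in(): hands the job in; it is judged then, once.
Trained networks look in a picture, given as the dict that the camera call returned (one of the last four; its "shot" number tells which), for a name from the list of things; names that differ only in an ending like _2 or _b are one class to them, and where a whole thing is asked for, a point or a joint stands for the part that bears it (a point fixed in the world has none). Each returns a list of dicts, best first, with "confidence" (0 to 1); they miss things now and then, are a little off and sometimes report something else, mostly with a low value. They report only what shows in the picture. A call takes as long as a camera call.
- models.recognise(picture, name): "centre" ([column, row] in pixels, amid what is visible of it).
- models.regions_of(picture, name): "region" (400x640 bool, what is visible of it) and "centre" ([column, row] in pixels, amid what is visible of it).
The state is a dict: "time_s": time; "q": joint angles; "dq": joint speeds; "joint_efforts": joint torques, N m; "eef_pos": TCP position; "eef_rot": TCP orientation; "wrist_force": force on the tool from outside, world axes, zero at the start; "torque": the same for the moment, N m; "opening": opening from 0.0 (shut) to 1.0 (fully open); "grasp_force": force on a finger pad.
Only numpy, scipy, OpenCV 4.12 (cv2) and the standard library are available. Lean on these libraries where they do the work, as an engineer would, in place of code of your own. Each camera call takes 0.05 s, during which the arm holds its last target. There are 200 camera calls.

## Working session

There is one attempt and no reset: what is moved stays moved. The work goes in short steps, Python scripts to look and compute and a tool call to move; the robot and the scene stay as the last step left them, time stands still between calls to the robot, and variables do not carry over. Pictures are saved under pics/ and viewed, at most 10 in all, crops included, and the job is handed in when it is done.

Besides the shell and the picture viewer there is one more tool, called after "Call:" as name(argument=value, ...), one argument or row to a line, values as JSON. send_rows: Moves the arm, as the interface text tells. Its arguments: {"type":"object","properties":{"commands":{"type":"array"},"jaw":{"type":"number"}},"required":["commands"]}

```bash
mkdir -p pics; cat > h.py <<'E'
import numpy as np, cv2
from bench import status, imaging, ctrl, models
from scipy.spatial.transform import Rotation as R
def pts(p,mask):
    d=p["depth"]; v,u=np.nonzero(mask&(d>0)); z=d[v,u]; K=p["mtx"]
    c=np.stack([(u-K[0,2])*z/K[0,0],(v-K[1,2])*z/K[1,1],z],1)
    return c@p["pose"][:3,:3].T+p["pose"][:3,3]
def rot(o): return R.from_quat(np.roll(o["eef_rot"],-1))
E
python3 - <<'E'
from h import *
o=status.get_obs(); print({k:np.round(v,3) for k,v in o.items()},ctrl.grip_point_offset)
print(rot(o).as_matrix().round(3))
ims=[]
for c in ["top","side"]:
    p=imaging.camera(c); ims.append(p["image"]); print(c,p["pose"][:3,3].round(2))
    for n in ["bolt_knob","cap","cradle","canister_axis","cup","pen","dividers"]:
        try: r=models.regions_of(p,n)
        except Exception as e: print(n,e); continue
        for k in r[:2]:
            q=pts(p,k["region"])
            if len(q): print(n,round(k["confidence"],2),np.round(k["centre"]),np.median(q,0).round(3),np.percentile(q,3,axis=0).round(3),np.percentile(q,97,axis=0).round(3))
cv2.imwrite("pics/a.png",ims[0]);cv2.imwrite("pics/b.png",ims[1])
E
```

```text
{'time_s': np.float64(0.0), 'q': array([ 1.14 ,  0.182,  1.608,  0.   ,  1.354, -0.206]), 'dq': array([ 0.   ,  0.   ,  0.   , -0.001,  0.001, -0.   ]), 'joint_efforts': array([ 2.0000e-03, -4.4488e+01, -3.5133e+01, -0.0000e+00,  9.0000e-03,
        0.0000e+00]), 'eef_pos': array([0.128, 0.56 , 0.404]), 'eef_rot': array([-0.   ,  0.112,  0.994, -0.001]), 'wrist_force': array([ 0.99 , -0.586,  0.393]), 'torque': array([ 0.001, -0.042, -0.057]), 'grasp_force': np.float64(0.0), 'opening': np.float64(1.001)} 0.1547
[[-0.975  0.223 -0.001]
 [ 0.223  0.975 -0.002]
 [ 0.    -0.002 -1.   ]]
top [0.51 0.04 0.86]
bolt_knob 0.85 [401. 210.] [ 0.554 -0.17   0.036] [ 0.543 -0.218  0.032] [ 0.566 -0.128  0.07 ]
bolt_knob 0.59 [370. 210.] [ 0.553 -0.105  0.02 ] [ 0.495 -0.229  0.017] [0.617 0.02  0.136]
cap 0.62 [342. 203.] [ 0.558 -0.031  0.135] [ 0.535 -0.055  0.124] [ 0.582 -0.007  0.138]
cradle 0.62 [373. 211.] [ 0.552 -0.106  0.02 ] [ 0.495 -0.23   0.016] [0.617 0.021 0.136]
cradle 0.45 [400. 209.] [ 0.553 -0.17   0.036] [ 0.543 -0.218  0.032] [ 0.563 -0.125  0.07 ]
canister_axis 0.59 [371. 20
[... 495 characters left out ...]
45  0.133] [ 0.534 -0.059  0.002] [0.629 0.105 0.137]
cradle 0.91 [325. 284.] [ 0.548 -0.127  0.021] [ 0.494 -0.241  0.011] [ 0.615 -0.01   0.136]
cradle 0.74 [264. 306.] [ 0.428 -0.128  0.009] [ 0.417 -0.185 -0.001] [ 0.475 -0.034  0.013]
canister_axis 0.9 [326. 287.] [ 0.548 -0.125  0.021] [ 0.494 -0.241  0.007] [ 0.616 -0.002  0.136]
cup 0.83 [434. 290.] [ 0.72  -0.213  0.053] [ 0.686 -0.244  0.009] [ 0.754 -0.176  0.08 ]
pen 0.77 [390. 237.] [ 0.718 -0.03   0.026] [ 0.655 -0.098  0.005] [0.782 0.049 0.039]
pen 0.68 [335. 295.] [ 0.552 -0.18   0.036] [ 0.544 -0.206  0.031] [ 0.564 -0.118  0.07 ]
dividers 0.72 [266. 309.] [ 0.427 -0.133  0.01 ] [ 0.417 -0.186  0.002] [ 0.473 -0.035  0.013]
```

View pics/a.png

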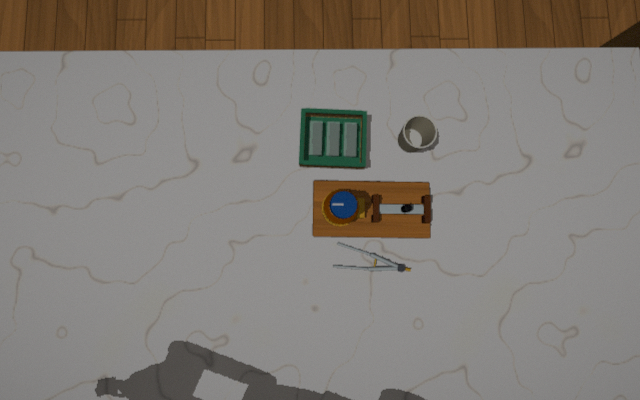

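View pics/b.png

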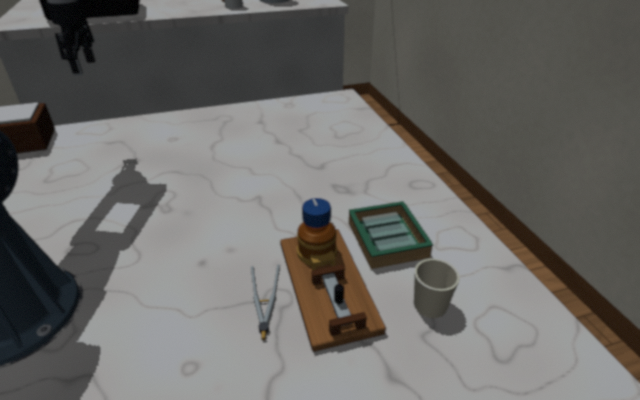

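The top view shows the cap at (344,204), the knob at (407,209), and the pen, cup and dividers clear of both. The side view agrees. Next I refine the knob, cap and yaw.

```bash
cat >> h.py <<'E'
def go(x,y,z,ang):  # grip point target, angle of tool y in world; prints total tool-frame shift (in units) & turn
    o=status.get_obs(); r=rot(o); t=np.array([x,y,z+ctrl.grip_point_offset])
    c,s=np.cos(ang),np.sin(ang); T=np.array([[-c if 0 else s, c,0],[-c, s,0],[0,0,-1]])
    T[:,0]=np.cross(T[:,1],T[:,2])
    dt=r.as_matrix().T@(t-o["eef_pos"]); w=(r.inv()*R.from_matrix(T)).as_rotvec()
    print("t",o["time_s"],"shift units",(dt/.03).round(3),"turn units",(w/.1).round(3))
E
python3 - <<'E'
from h import *
for c in ["top","side"]:
    p=imaging.camera(c); a=pts(p,np.ones((400,640),bool))
    k=a[(abs(a[:,0]-.554)<.03)&(abs(a[:,1]+.165)<.04)]
    t=k[(k[:,2]>.052)&(k[:,2]<.08)]; print(c,"knob",len(t),t.mean(0).round(4),t.min(0).round(4),t.max(0).round(4))
    t=k[k[:,2]>.066]; print(" top",len(t),((t.min(0)+t.max(0))/2).round(4))
    m=a[(np.hypot(a[:,0]-.558,a[:,1]+.031)<.04)&(a[:,2]>.132)]
    print("cap",((m.min(0)+m.max(0))/2).round(4),m.mean(0).round(4),np.ptp(m,axis=0).round(3))
    b=a[(abs(a[:,0]-.555)<.09)&(abs(a[:,1]+.105)<.16)&(abs(a[:,2]-.02)<.004)]
    r=cv2.minAreaRect((b[:,:2]*1000).astype(np.float32)); print("board",r)
o=status.get_obs(); go(.554,-.165,.16,0)
E
```

```text
top knob 63 [ 0.5534 -0.1757  0.0673] [ 0.5453 -0.1857  0.0537] [ 0.5624 -0.169   0.0723]
 top 49 [ 0.5539 -0.178   0.0692]
cap [ 0.5582 -0.0327  0.1357] [ 0.5587 -0.0319  0.1355] [0.052 0.052 0.007]
board ((556.212646484375, -106.67449951171875), (269.0687255859375, 129.7229766845703), 88.06403350830078)
side knob 134 [ 0.5539 -0.1808  0.065 ] [ 0.546  -0.1868  0.0531] [ 0.563  -0.1682  0.072 ]
 top 77 [ 0.5546 -0.1775  0.0691]
cap [ 0.5593 -0.0326  0.135 ] [ 0.5589 -0.0353  0.1359] [0.053 0.054 0.006]
board ((557.2174072265625, -108.44464111328125), (269.4783020019531, 130.07052612304688), 88.09217071533203)
t 0.9 shift units [-19.229 -20.412   2.999] turn units [-0.   -0.   13.46]
```

Call:
send_rows(
  commands=[
    [[-0.8,-0.85,0,0,0,0],[-0.8,-0.85,0,0,0,0],[-0.8,-0.85,0,0,0,0],[-0.8,-0.85,0,0,0,0],[-0.8,-0.85,0,0,0,0],[-0.8,-0.85,0,0,0,0],[-0.8,-0.85,0,0,0,0],[-0.8,-0.85,0,0,0,0]],
  ],
)

```text
time_s: 1.57
eef_pos: [0.2702, 0.3174, 0.4049]
eef_rot: [0.0, 0.112, 0.994, 0.0]
wrist_force: [1.5, 0.3, -0.4]
opening: 0.999
grasp_force: 0.0
```

Call:
send_rows(
  commands=[
    [[-0.8,-0.85,0,0,0,0],[-0.8,-0.85,0,0,0,0],[-0.8,-0.85,0,0,0,0],[-0.8,-0.85,0,0,0,0],[-0.8,-0.85,0,0,0,0],[-0.8,-0.85,0,0,0,0],[-0.8,-0.85,0,0,0,0],[-0.8,-0.85,0,0,0,0]],
  ],
)

```text
time_s: 2.23
eef_pos: [0.412, 0.0755, 0.405]
eef_rot: [0.001, 0.112, 0.994, 0.0]
wrist_force: [0.3, 0.1, 0.7]
opening: 0.998
grasp_force: 0.0
```

Call:
send_rows(
  commands=[
    [[-0.8,-0.85,0,0,0,0],[-0.8,-0.85,0,0,0,0],[-0.8,-0.85,0,0,0,0],[-0.8,-0.85,0,0,0,0],[-0.8,-0.85,0,0,0,0],[-0.8,-0.85,0,0,0,0],[-0.8,-0.85,0,0,0,0],[-0.8,-0.85,0,0,0,0]],
  ],
)

```text
time_s: 2.9
eef_pos: [0.5539, -0.1662, 0.4046]
eef_rot: [0.0, 0.112, 0.994, 0.0]
wrist_force: [-0.2, 0.0, 0.0]
opening: 1.001
grasp_force: 0.0
```

Call:
send_rows(
  commands=[
    [[0,0,0,0,0,0.99],[0,0,0,0,0,0.99],[0,0,0,0,0,0.99],[0,0,0,0,0,0.99],[0,0,0,0,0,0.99],[0,0,0,0,0,0.99],[0,0,0,0,0,0.99]],
  ],
)

```text
time_s: 3.48
eef_pos: [0.5532, -0.1645, 0.4047]
eef_rot: [-0.0, 0.445, 0.895, -0.0]
wrist_force: [0.8, -0.7, 0.1]
opening: 1.001
grasp_force: 0.0
```

Call:
send_rows(
  commands=[
    [[0,0,0,0,0,0.98],[0,0,0,0,0,0.98],[0,0,0,0,0,0.98],[0,0,0,0,0,0.98],[0,0,0,0,0,0.98],[0,0,0,0,0,0.98],[0,0,0,0,0,0.98],[0,0,0,0,0,0]],
  ],
)

```text
time_s: 4.15
eef_pos: [0.5532, -0.1644, 0.4047]
eef_rot: [0.0, 0.72, 0.694, -0.0]
wrist_force: [0.0, -0.4, 0.2]
opening: 1.001
grasp_force: 0.0
```

```bash
python3 -c "
from h import *
print(status.get_obs()['q'].round(3)); go(.5541,-.1778,.060,-.0335)"
```

```text
[-0.494  0.186  1.601 -0.     1.355 -0.458]
t 4.15 shift units [-0.444  0.045  6.333] turn units [-0.     0.    -0.029]
```

Call:
send_rows(
  commands=[
    [[-0.44,0.04,0.8,0,0,0],[0,0,0.9,0,0,0],[0,0,0.9,0,0,0],[0,0,0.9,0,0,0],[0,0,0.9,0,0,0],[0,0,0.9,0,0,0],[0,0,0.7,0,0,0],[0,0,0.3,0,0,0]],
  ],
  jaw=0.7,
)

```text
time_s: 4.82
eef_pos: [0.5527, -0.177, 0.2123]
eef_rot: [-0.003, 0.718, 0.696, -0.001]
wrist_force: [0.1, 0.0, 0.3]
opening: 0.699
grasp_force: 0.0
```

Call:
send_rows(
  commands=[
    [[0,0,0,0,0,0],[0,0,0,0,0,0],[0,0,0,0,0,0],[0,0,0,0,0,0],[0,0,0,0,0,0],[0,0,0,0,0,0],[0,0,0,0,0,0],[0,0,0,0,0,0]],
  ],
  jaw=0,
)

```text
time_s: 5.48
eef_pos: [0.5546, -0.1781, 0.2178]
eef_rot: [0.001, 0.718, 0.696, 0.0]
wrist_force: [-3.0, -0.2, 6.9]
opening: 0.187
grasp_force: 58.6
```

```bash
python3 -c "
from h import *
o=status.get_obs();print(o['opening'],o['grasp_force'],o['wrist_force'],o['torque']); go(.5541,-.1778,.060,-.0335)
cv2.imwrite('pics/c.png',imaging.camera('side')['image'][150:370,200:500])"
```

```text
0.18713622296574567 58.56639862060547 [-2.97669242 -0.21085827  6.87920078] [0.0070609  0.51044771 0.09804267]
t 5.4833 shift units [ 0.009 -0.018  0.102] turn units [0.023 0.016 0.011]
```

View pics/c.png

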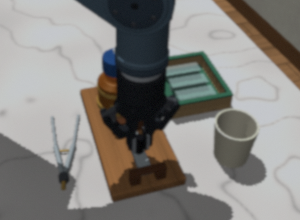

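The gripper has the knob, between the staples; nothing else has moved. Now I push toward home.

Call:
send_rows(
  commands=[
    [[0.15,0,-0.05,0,0,0],[0.15,0,0,0,0,0],[0.15,0,0,0,0,0],[0.15,0,0,0,0,0],[0.15,0,0,0,0,0],[0.1,0,0,0,0,0],[0.05,0,0,0,0,0],[0,0,0,0,0,0]],
  ],
)

```text
time_s: 6.2
eef_pos: [0.5555, -0.1502, 0.2178]
eef_rot: [0.001, 0.719, 0.695, 0.001]
wrist_force: [4.6, -1.5, 0.2]
opening: 0.19
grasp_force: 60.1
```

Call:
send_rows(
  commands=[
    [[0.04,0,0,0,0,0],[0.04,0,0,0,0,0],[0.04,0,0,0,0,0],[0,0,0,0,0,0]],
  ],
)

```text
time_s: 6.53
eef_pos: [0.5556, -0.1475, 0.2178]
eef_rot: [0.001, 0.719, 0.695, 0.0]
wrist_force: [4.7, -4.0, -0.8]
opening: 0.187
grasp_force: 60.1
```

Still only friction, so I carry on.

Call:
send_rows(
  commands=[
    [[0.04,0,0,0,0,0],[0.04,0,0,0,0,0],[0.04,0,0,0,0,0],[0,0,0,0,0,0]],
  ],
)

```text
time_s: 6.87
eef_pos: [0.5556, -0.1464, 0.2179]
eef_rot: [0.003, 0.719, 0.695, -0.002]
wrist_force: [2.5, -16.6, -5.2]
opening: 0.186
grasp_force: 59.7
```

Call:
send_rows(
  commands=[
    [[0.04,0,0,0,0,0],[0.04,0,0,0,0,0],[0.02,0,0,0,0,0],[0,0,0,0,0,0]],
  ],
)

```text
time_s: 7.2
eef_pos: [0.5556, -0.1456, 0.2179]
eef_rot: [0.005, 0.719, 0.695, -0.003]
wrist_force: [1.0, -28.6, -8.0]
opening: 0.186
grasp_force: 59.3
```

The force step after 31 mm means the bolt is home. Back off, release, lift, and turn for the cap.

Call:
send_rows(
  commands=[
    [[-0.06,0,0,0,0,0],[0,0,0,0,0,0]],
  ],
)

```text
time_s: 7.37
eef_pos: [0.5556, -0.1463, 0.2179]
eef_rot: [0.003, 0.719, 0.695, -0.002]
wrist_force: [3.3, -21.2, -5.6]
opening: 0.189
grasp_force: 59.6
```

Call:
send_rows(
  commands=[
    [[0,0,0,0,0,0],[0,0,0,0,0,0],[0,0,0,0,0,0],[0,0,0,0,0,0],[0,0,-0.5,0,0,0],[0,0,-0.9,0,0,0],[0,0,-0.9,0,0,0],[0,0,-0.9,0,0,0]],
  ],
  jaw=0.6,
)

```text
time_s: 8.03
eef_pos: [0.5548, -0.1415, 0.3137]
eef_rot: [-0.001, 0.718, 0.696, -0.0]
wrist_force: [0.4, -0.3, -0.1]
opening: 0.602
grasp_force: 0.0
```

Call:
send_rows(
  commands=[
    [[0,0,-0.9,0,0,0],[0,0,-0.9,0,0,-0.95],[0,0,0,0,0,-0.95],[0,0,0,0,0,-0.95],[0,0,0,0,0,-0.95],[0,0,0,0,0,-0.95],[0,0,0,0,0,-0.95],[0,0,0,0,0,-0.95]],
  ],
  jaw=1,
)

```text
time_s: 8.7
eef_pos: [0.5549, -0.1415, 0.3669]
eef_rot: [-0.001, 0.45, 0.893, 0.0]
wrist_force: [-0.5, -0.3, 0.4]
opening: 1.002
grasp_force: 0.0
```

Call:
send_rows(
  commands=[
    [[0,0,0,0,0,-0.95],[0,0,0,0,0,-0.95],[0,0,0,0,0,-0.95],[0,0,0,0,0,-0.95],[0,0,0,0,0,-0.95],[0,0,0,0,0,-0.95],[0,0,0,0,0,-0.95],[0,0,0,0,0,0]],
  ],
)

```text
time_s: 9.37
eef_pos: [0.555, -0.1416, 0.3669]
eef_rot: [-0.001, 0.134, 0.991, 0.0]
wrist_force: [0.7, -0.2, -0.2]
opening: 1.001
grasp_force: 0.0
```

```bash
python3 - <<'E'
from h import *
o=status.get_obs(); print(o['q'].round(3),o['torque'].round(3)); go(.5588,-.0326,.123,1.3)
p=imaging.camera("side"); cv2.imwrite("pics/d.png",cv2.resize(p["image"][180:370,230:470],None,fx=2,fy=2))
for c in ["side","top"]:
    p=imaging.camera(c)
    a=pts(p,np.ones((400,640),bool))
    t=a[(abs(a[:,0]-.5545)<.02)&(abs(a[:,1]+.15)<.05)&(a[:,2]>.066)&(a[:,2]<.075)]
    if len(t): print(len(t),((t.min(0)+t.max(0))/2).round(4))
E
```

```text
[-0.457  0.212  1.649  0.     1.281 -1.758] [ 0.02   0.015 -0.007]
t 9.3667 shift units [0.842 3.535 2.976] turn units [ 0.004 -0.012  0.011]
69 [ 0.5559 -0.1478  0.0689]
52 [ 0.5555 -0.147   0.0692]
```

View pics/d.png

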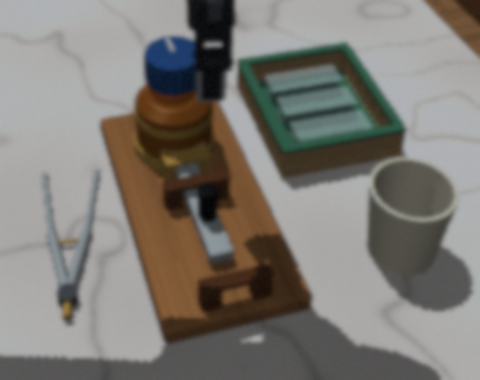

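The bolt end shows through the keeper at about (185,172) in the crop, and the knob has moved 31 mm. Now the cap.

Call:
send_rows(
  commands=[
    [[0.2,0.9,0,0,0,0],[0.2,0.9,0,0,0,0],[0.2,0.9,0,0,0,0],[0.24,0.83,0,0,0,0],[0,0,0,0,0,0],[0,0,0,0,0,0]],
  ],
)

```text
time_s: 10.02
eef_pos: [0.5594, -0.0322, 0.3672]
eef_rot: [-0.0, 0.136, 0.991, -0.0]
wrist_force: [-0.3, -1.8, -0.1]
opening: 1.001
grasp_force: 0.0
```

Call:
send_rows(
  commands=[
    [[0,0,0.5,0,0,0],[0,0,0.6,0,0,0],[0,0,0.6,0,0,0],[0,0,0.6,0,0,0],[0,0,0.5,0,0,0],[0,0,0.17,0,0,0],[0,0,0,0,0,0]],
  ],
)

```text
time_s: 10.6
eef_pos: [0.5589, -0.0343, 0.2765]
eef_rot: [-0.002, 0.137, 0.991, 0.0]
wrist_force: [0.3, 0.3, 0.5]
opening: 1.001
grasp_force: 0.0
```

```bash
python3 -c "
from h import *
o=status.get_obs(); print(o['q'].round(3),o['torque'].round(3)); go(.5588,-.0326,.123,1.3)"
```

```text
[-0.273  0.298  1.745 -0.     1.102 -1.568] [-0.018  0.013 -0.066]
t 10.6 shift units [ 0.02   0.052 -0.039] turn units [-0.002 -0.033 -0.049]
```

Call:
send_rows(
  commands=[
    [[0.02,0.05,0,0,0,0],[0,0,0,0,0,0],[0,0,0,0,0,0],[0,0,0,0,0,0],[0,0,0,0,0,0],[0,0,0,0,0,0],[0,0,0,0,0,0],[0,0,0,0,0,0]],
  ],
  jaw=0,
)

```text
time_s: 11.27
eef_pos: [0.5599, -0.032, 0.2797]
eef_rot: [0.001, 0.136, 0.991, -0.0]
wrist_force: [-1.5, 0.1, 6.0]
opening: 0.616
grasp_force: 62.0
```

```bash
cat > s.py <<'E'
from h import *
o=status.get_obs(); m=rot(o).as_matrix()
print(o['time_s'],'a',np.arctan2(m[1,1],m[0,1]).round(4),'q6',o['q'][5].round(3),'T',o['torque'].round(3),'F',o['wrist_force'].round(1),'z',o['eef_pos'].round(4),o['opening'],o['grasp_force'],'e6',o['joint_efforts'][5])
E
python3 s.py
```

```text
11.2667 a 1.2971 q6 -1.566 T [ 0.095  0.218 -0.042] F [-1.5  0.1  6. ] z [ 0.5599 -0.032   0.2797] 0.6156485109058155 62.037270069122314 e6 -0.01730672491248697
```

Call:
send_rows(
  commands=[
    [[0,0,0.002,0,0,0.5],[0,0,0.002,0,0,0.5],[0,0,0.002,0,0,0.5],[0,0,0.002,0,0,0.5],[0,0,0.002,0,0,0.5],[0,0,0.002,0,0,0.5],[0,0,0.002,0,0,0.5],[0,0,0.002,0,0,0.5]],
  ],
)

```text
time_s: 11.93
eef_pos: [0.5599, -0.0322, 0.2793]
eef_rot: [0.001, 0.332, 0.943, -0.0]
wrist_force: [-2.4, -0.2, 7.3]
opening: 0.614
grasp_force: 61.9
```

```bash
python3 s.py
```

```text
11.9333 a 0.8949 q6 -1.163 T [-0.051  0.348  0.092] F [-2.4 -0.2  7.3] z [ 0.5599 -0.0322  0.2793] 0.6141604086586895 61.93774223327637 e6 -0.6969283148646355
```

Call:
send_rows(
  commands=[
    [[0,0,0.002,0,0,0.5],[0,0,0.002,0,0,0.5],[0,0,0.002,0,0,0.5],[0,0,0.002,0,0,0.5],[0,0,0.002,0,0,0.5],[0,0,0.002,0,0,0.5],[0,0,0.002,0,0,0.5],[0,0,0.002,0,0,0.5]],
  ],
)

```text
time_s: 12.6
eef_pos: [0.5598, -0.0323, 0.2789]
eef_rot: [0.001, 0.512, 0.859, -0.0]
wrist_force: [-3.5, -0.4, 8.2]
opening: 0.614
grasp_force: 62.0
```

```bash
python3 s.py
```

```text
12.6 a 0.495 q6 -0.763 T [-0.22   0.608  0.133] F [-3.5 -0.4  8.2] z [ 0.5598 -0.0323  0.2789] 0.614013804786999 61.95433974266052 e6 -0.6970868445932865
```

Call:
send_rows(
  commands=[
    [[0,0,0.001,0,0,0.2],[0,0,0.001,0,0,0.2],[0,0,0.001,0,0,0.2],[0,0,0.001,0,0,0.2],[0,0,0.001,0,0,0.2],[0,0,0.001,0,0,0.2],[0,0,0.001,0,0,0.2],[0,0,0.001,0,0,0.2]],
  ],
)

```text
time_s: 13.27
eef_pos: [0.5597, -0.0323, 0.2787]
eef_rot: [0.001, 0.579, 0.816, -0.0]
wrist_force: [-4.1, -1.0, 8.8]
opening: 0.616
grasp_force: 62.0
```

```bash
python3 s.py
```

```text
13.2667 a 0.3365 q6 -0.605 T [-0.207  0.635  0.083] F [-4.1 -1.   8.8] z [ 0.5597 -0.0323  0.2787] 0.6163792627805302 62.011120319366455 e6 -0.2234550705179572
```

Call:
send_rows(
  commands=[
    [[0,0,0.0007,0,0,0.15],[0,0,0.0007,0,0,0.15],[0,0,0.0007,0,0,0.15],[0,0,0.0007,0,0,0.15],[0,0,0.0007,0,0,0.15],[0,0,0.0007,0,0,0.15],[0,0,0.0007,0,0,0.15],[0,0,0.0007,0,0,0.15]],
  ],
)

```text
time_s: 13.93
eef_pos: [0.5597, -0.0323, 0.2786]
eef_rot: [0.001, 0.626, 0.779, -0.0]
wrist_force: [-3.5, -1.3, 9.7]
opening: 0.619
grasp_force: 62.1
```

```bash
python3 s.py
```

```text
13.9333 a 0.2168 q6 -0.485 T [-0.227  0.768  0.106] F [-3.5 -1.3  9.7] z [ 0.5597 -0.0323  0.2786] 0.6194849855034141 62.055766582489014 e6 -0.14465270563960075
```

Call:
send_rows(
  commands=[
    [[0,0,0.0007,0,0,0.15],[0,0,0.0007,0,0,0.15],[0,0,0.0007,0,0,0.15],[0,0,0.0007,0,0,0.15],[0,0,0.0007,0,0,0.15],[0,0,0.0007,0,0,0.15],[0,0,0.0007,0,0,0.15],[0,0,0.0007,0,0,0.15]],
  ],
)

```text
time_s: 14.6
eef_pos: [0.5597, -0.0323, 0.2784]
eef_rot: [0.001, 0.672, 0.74, -0.0]
wrist_force: [-3.5, -1.3, 10.1]
opening: 0.613
grasp_force: 62.1
```

```bash
python3 s.py
```

```text
14.6 a 0.0968 q6 -0.365 T [-0.238  0.774  0.04 ] F [-3.5 -1.3 10.1] z [ 0.5597 -0.0323  0.2784] 0.612669235977944 62.10246741771698 e6 -0.14504618011415005
```

Call:
send_rows(
  commands=[
    [[0,0,0.0007,0,0,0.15],[0,0,0.0007,0,0,0.15],[0,0,0.0007,0,0,0.15],[0,0,0.0007,0,0,0.15],[0,0,0.0007,0,0,0.15],[0,0,0.0007,0,0,0.15],[0,0,0.0007,0,0,0.15],[0,0,0.0007,0,0,0.15]],
  ],
)

```text
time_s: 15.27
eef_pos: [0.5596, -0.0323, 0.2783]
eef_rot: [0.001, 0.715, 0.699, -0.0]
wrist_force: [-4.3, -1.1, 10.8]
opening: 0.616
grasp_force: 62.1
```

```bash
python3 s.py
```

```text
15.2667 a -0.0232 q6 -0.245 T [-0.184  0.947  0.074] F [-4.3 -1.1 10.8] z [ 0.5596 -0.0323  0.2783] 0.6157719651783555 62.14581370353699 e6 -0.13238960411399603
```

Call:
send_rows(
  commands=[
    [[0,0,0.001,0,0,0.15],[0,0,0.001,0,0,0.15],[0,0,0.001,0,0,0.15],[0,0,0.001,0,0,0.15],[0,0,0.001,0,0,0.15],[0,0,0.001,0,0,0.15],[0,0,0.001,0,0,0.15],[0,0,0.001,0,0,0.15]],
  ],
)

```text
time_s: 15.93
eef_pos: [0.5597, -0.0323, 0.2782]
eef_rot: [0.001, 0.756, 0.655, -0.0]
wrist_force: [-5.0, -0.8, 11.2]
opening: 0.607
grasp_force: 62.2
```

```bash
python3 s.py
```

```text
15.9333 a -0.1428 q6 -0.125 T [-0.153  1.02   0.274] F [-5.  -0.8 11.2] z [ 0.5597 -0.0323  0.2782] 0.6074217825426994 62.23709285259247 e6 0.06552861537784338
```

Binding has begun (0.27 N m). A smaller step next.

Call:
send_rows(
  commands=[
    [[0,0,0.001,0,0,0.15],[0,0,0.001,0,0,0.15],[0,0,0.001,0,0,0.15],[0,0,0.001,0,0,0.15]],
  ],
)

```text
time_s: 16.27
eef_pos: [0.5597, -0.0322, 0.2781]
eef_rot: [0.001, 0.775, 0.632, -0.0]
wrist_force: [-5.6, -1.1, 12.2]
opening: 0.612
grasp_force: 62.4
```

```bash
python3 s.py
```

```text
16.2667 a -0.2025 q6 -0.066 T [-0.143  0.987  0.382] F [-5.6 -1.1 12.2] z [ 0.5597 -0.0322  0.2781] 0.611998653889269 62.370625734329224 e6 0.17600675113499165
```

Call:
send_rows(
  commands=[
    [[0,0,0.001,0,0,0.15],[0,0,0.001,0,0,0.15],[0,0,0.001,0,0,0.1]],
  ],
)

```text
time_s: 16.52
eef_pos: [0.5597, -0.0322, 0.2781]
eef_rot: [0.001, 0.787, 0.616, -0.0]
wrist_force: [-4.9, -0.4, 11.6]
opening: 0.614
grasp_force: 62.4
```

```bash
python3 s.py
```

```text
16.5167 a -0.2423 q6 -0.026 T [-0.196  1.068  0.464] F [-4.9 -0.4 11.6] z [ 0.5597 -0.0322  0.2781] 0.6144781468244098 62.41227865219116 e6 0.39367200806736946
```

Call:
send_rows(
  commands=[
    [[0,0,0,0,0,0],[0,0,0,0,0,0],[0,0,0,0,0,0]],
  ],
)

```text
time_s: 16.77
eef_pos: [0.5597, -0.0322, 0.2781]
eef_rot: [0.001, 0.787, 0.617, -0.0]
wrist_force: [-5.5, -1.1, 12.8]
opening: 0.617
grasp_force: 62.4
```

```bash
python3 s.py
```

```text
16.7667 a -0.2417 q6 -0.026 T [-0.149  1.053  0.409] F [-5.5 -1.1 12.8] z [ 0.5597 -0.0322  0.2781] 0.6168729722407612 62.409905791282654 e6 0.41119770146906376
```

About 0.47 N m, so it's snug. Let go and lift.

Call:
send_rows(
  commands=[
    [[0,0,0,0,0,0],[0,0,0,0,0,0],[0,0,0,0,0,0],[0,0,0,0,0,0],[0,0,0,0,0,0],[0,0,0,0,0,0],[0,0,0,0,0,0],[0,0,0,0,0,0]],
  ],
  jaw=1,
)

```text
time_s: 17.43
eef_pos: [0.5594, -0.0319, 0.2758]
eef_rot: [-0.0, 0.788, 0.616, -0.0]
wrist_force: [0.3, -0.1, 0.7]
opening: 1.001
grasp_force: 0.0
```

Call:
send_rows(
  commands=[
    [[0,0,-0.5,0,0,0],[0,0,-0.8,0,0,0],[0,0,-0.8,0,0,0],[0,0,-0.8,0,0,0],[0,0,-0.8,0,0,0],[0,0,-0.5,0,0,0],[0,0,0,0,0,0],[0,0,0,0,0,0]],
  ],
)

```text
time_s: 18.1
eef_pos: [0.5595, -0.0319, 0.4025]
eef_rot: [0.001, 0.788, 0.616, 0.001]
wrist_force: [0.1, -0.4, -0.1]
opening: 1.002
grasp_force: 0.0
```

```bash
python3 s.py; python3 - <<'E'
from h import *
p=imaging.camera("side"); cv2.imwrite("pics/e.png",cv2.resize(p["image"][180:370,230:470],None,fx=2,fy=2))
a=pts(p,np.ones((400,640),bool))
t=a[(abs(a[:,0]-.5545)<.02)&(abs(a[:,1]+.15)<.05)&(a[:,2]>.066)&(a[:,2]<.075)]; print(((t.min(0)+t.max(0))/2).round(4))
E
```

```text
18.1 a -0.243 q6 -0.026 T [ 0.005 -0.016  0.006] F [ 0.1 -0.4 -0.1] z [ 0.5595 -0.0319  0.4025] 1.002194185879666 0.0 e6 2.3085226530383807e-05
[ 0.5558 -0.1471  0.0689]
```

View pics/e.png

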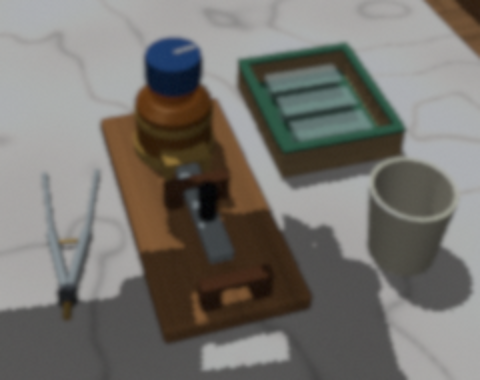

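The bolt is still home, with the knob at (207,200) in the crop. The cap is turned and down, the other things haven't moved, and the gripper is clear.

```bash
python3 -c "
from bench import ctrl
print(ctrl.hand_in())"
```

```text
the job is handed in; nothing more can be done
None
```

The job is handed in, with no verdict returned: the bolt moved 31 mm onto its stop, the cap was tightened to about 0.47 N m and let go, and the cup, pen and dividers look unmoved in the last picture.

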